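Free the spice rack and put the last jar away

ROBOT

A 7-joint arm with a two-finger parallel gripper is mounted at the origin on a cart in front of the work surface, level with it; the furniture and walls round the work are solid. World frame = base frame: x ahead of the robot, y to its left, z up, the work surface at z = 0. Lengths are in m, angles in rad, forces in N, time in s.
With the tool pointing down it reaches from about 0.425 to 0.875 m from the base axis. Payload 4.7 kg.
Tool frame: the origin (TCP) lies between the finger pads; the fingertips stand 22 mm ahead of it and the grasp point (between the pads) lies 3 mm ahead of it; z points along the fingers, y is the line along which they close (so a half turn about z gives the same grasp; the last joint's range is limited). The gripper opens to 87 mm and grips with 3 to 60 N. Pads are 19 mm wide; open, the fingers measure 117 mm over their backs; the gripper's body (75 mm by 190 mm) begins 51 mm behind the grasp point.
Start: joints at [-1.205, 0.321, -0.07, 1.45, 0.023, 1.371, -0.057], TCP at [0.224, 0.61, 0.245] pointing down, gripper open.
Joint ranges: [-2.86, 2.86], [-0.3, 2.09], [-1.38, 1.24], [0.06, 2.45], [-1.56, 4.7], [0.09, 2.05], [-2.69, 2.69]. Speed limits (rad/s): [2.57, 2.57, 3.14, 3.14, 3.14, 3.14, 3.14].

INTERFACE

Orientations are given as a rotation vector (axis times angle).
In Python, from bench import ctrl gives the robot as it stands. The module is installed in compiled form; this text tells all that it offers.
- The arm moves only by the tool send_rows, never from a script. Its argument "motion" is a list of rows, each an object with "claw": the opening, from -1 (shut) to 1 (fully open); "slide": the shift along the tool's x, y, z in mm, a list of three; "delta_rot": the turn, a rotation vector about the tool's x, y, z in rad, a list of three. In form: [{"claw": claw, "slide": [x, y, z], "delta_rot": [ax, ay, az]}, ...]. A call has 1 to 5 rows; each row is the pose to reach, as a shift and turn from the pose commanded when the call began, along the tool's axes at that moment; what a row does not reach only later rows make up. A row lasts 1/10 s, in which the tool goes at most 50 mm and 8.59 degrees, less where a joint would pass 70% of its speed; a pose out of reach is approached as far as the arm can. A call with a gripper value outside its range is refused whole. The fingers move at their own pace and stop on an object; "grip_force" is the grip in N (left out, the last holds). Time passes only in rows, so rows that repeat a pose let the fingers close. It gives the time, the measured TCP pose, the force, the opening and the grip force at its end, in the units of the state.
- ctrl.get_state(): the state, without advancing time (a new reading comes with each control period).
- ctrl.get_image(name): name is "scene" or "side" or "wrist"; returns a dict with "color" (400x640x3 uint8, blue, green, red), "fx", "fy", "cx", "cy" (pixels), "pose" (4x4, takes a point from camera to world coordinates). Camera axes: x right, y down, z forward; pixel columns grow to the right and rows downward; lengths in m; the calibration is good to about 2 mm. A picture is of the moment at which its call begins. There is no depth.
- ctrl.close_job(): hands the job in; it is judged then, once.
The state is a dict: "time": time; "joint_positions": joint angles; "qd": joint speeds; "joint_torque": joint torques, N m; "position": TCP position; "tool_rot": TCP orientation; "ft_force": force on the tool from outside, world axes, zero at the start; "torque": the same for the moment, N m; "grip_width": opening from 0.0 (shut) to 1.0 (fully open); "grip_force": force on a finger pad.
Only numpy, scipy, OpenCV 4.12 (cv2) and the standard library are available. Lean on these libraries where they do the work, as an engineer would, in place of code of your own. Each camera call takes 0.05 s, during which the arm holds its last target. There are 200 camera calls.

TASK

A small dropper bottle has been left in the spice rack, in the place of the last spice jar. Take the dropper bottle out and stand it upright on the bare worktop, off the rack, then stand the spice jar from the worktop upright in the compartment this frees. Set both down rather than dropping them, and leave the two jars in the rack and the other things where they are.

Things in the scene. Friction and masses are not known exactly. Their poses are not given: they have to be found in the camera images.
- rack: low open wooden rack, fixed, 76 mm (its x) by 218 mm (its y), one row of three square compartments 66 mm wide inside, 71 mm apart along its y; floor 10 mm thick, front and back walls and dividers to 26 mm, end panels to 40 mm above the worktop. Origin: centre of its underside; its x points across the row, away from the robot, z up. It may be turned up to 0.3 rad
- rack_slot0 (a point): centre of the inner floor of the first compartment (10 mm above the worktop), at -71 mm on the rack's y
- rack_slot1 (a point): centre of the inner floor of the middle compartment
- rack_slot2 (a point): centre of the inner floor of the last compartment, at +71 mm on the rack's y
- dropper_bottle: the obstacle: slim brown glass dropper bottle with a black rubber teat, 102 mm tall, about 0.07 kg, standing in one of the three compartments. Round body 33 mm across up to about 55 mm above its underside, the black collar and teat above it are narrower. Origin: centre of its underside, z up its axis
- loose_jar: the jar to put away: upright clear-glass spice jar with a red cap, 45 mm across, 106 mm tall, about 0.11 kg; origin: centre of its underside, z up its axis. It stands on the worktop to the right of the rack, its place exchanged at random with the jam jar and the shaker
- rack_jar_a: a jar in the rack, to be left: upright clear-glass spice jar with a red cap, 45 mm across, 106 mm tall, about 0.11 kg; origin: centre of its underside, z up its axis
- rack_jar_b: a jar in the rack, to be left: upright clear-glass spice jar with a red cap, 45 mm across, 106 mm tall, about 0.11 kg; origin: centre of its underside, z up its axis
- jam_jar: bystander: wide jam jar with a red lid, 64 mm across, 90 mm tall; origin under its centre
- shaker: bystander: glass shaker with a grey domed top, 44 mm across, 90 mm tall; origin under its centre
- garlic: bystander: garlic bulb, 60 mm across, 58 mm tall; origin under its centre
- mug: bystander: two-coloured mug behind the work, 86 mm by 117 mm over the handle, 88 mm tall; origin under its centre
Mind the look-alikes: they are no part of the job. Leave any yellow look-alike of the dropper_bottle alone.

How it is judged:
On the way, in this order (a step that is already met when the one before it is completed fails the run):
1. the dropper bottle stands released and upright on the worktop, off the rack (height (world z) of dropper_bottle between -0.006 and 0.006 m and angle between dropper_bottle's own z axis and vertical below 0.15 rad and contact force between dropper_bottle and rack below 0.2 N and linear speed of dropper_bottle below 0.02 m/s and contact force between the fingers and dropper_bottle below 0.2 N), for 0.2 s.
2. the loose spice jar stands in a compartment of the rack ((horizontal distance between loose_jar and rack_slot0 below 0.018 m or horizontal distance between loose_jar and rack_slot1 below 0.018 m or horizontal distance between loose_jar and rack_slot2 below 0.018 m) and z of loose_jar in the frame of rack between 0.004 and 0.016 m and angle between loose_jar's own z axis and vertical below 0.15 rad), for 0.2 s.
At the end, for the whole second after the job is handed in: the dropper bottle stands on the worktop itself, off the rack; the loose jar stands on the floor of a rack compartment (within 18 mm of its centre, which the walls ensure); both upright within 8 degrees, released and at rest; the other two jars still stand in the rack (all of step 1 and all of step 2 and linear speed of loose_jar below 0.02 m/s and contact force between the fingers and loose_jar below 0.2 N and (horizontal distance between rack_jar_a and rack_slot0 below 0.018 m or horizontal distance between rack_jar_a and rack_slot1 below 0.018 m or horizontal distance between rack_jar_a and rack_slot2 below 0.018 m) and z of rack_jar_a in the frame of rack between 0.004 and 0.016 m and angle between each of rack_jar_a, rack_jar_b's own z axis and vertical below 0.15 rad and (horizontal distance between rack_jar_b and rack_slot0 below 0.018 m or horizontal distance between rack_jar_b and rack_slot1 below 0.018 m or horizontal distance between rack_jar_b and rack_slot2 below 0.018 m) and z of rack_jar_b in the frame of rack between 0.004 and 0.016 m); the robot touches nothing.
It fails at once if one of the two jars in the rack is moved by more than 30 mm (distance of any of rack_jar_a, rack_jar_b from where it was at the start of the episode above 0.03 m).
It fails at once if a bystander (jam jar, shaker, garlic, mug) is moved by more than 30 mm (distance of any of jam_jar, shaker, garlic, mug from where it was at the start of the episode above 0.03 m).
It fails at once if the jar or the dropper bottle is dropped (falls freely faster than 0.7 m/s, about 25 mm) ((linear speed of loose_jar above 0.7 m/s and contact force between the fingers and loose_jar below 0.05 N) or (linear speed of dropper_bottle above 0.7 m/s and contact force between the fingers and dropper_bottle below 0.05 N)).
It also fails if it takes over 58 s, if anything falls off the work surface, if the arm or the gripper's body presses on something with over 40 N, if the wrist force passes 120 N, or if a joint passes its speed limit or range.

## Working session

There is one attempt and no reset: what is moved stays moved. The work goes in short steps, Python scripts to look and compute and a tool call to move; the robot and the scene stay as the last step left them, time stands still between calls to the robot, and variables do not carry over. Pictures are saved under pics/ and viewed, at most 13 in all, crops included, and the job is handed in when it is done.

Besides the shell and the picture viewer there is one more tool, called after "Call:" as a command line: name --argument value ..., lists and objects as JSON in quotes. send_rows: Moves the arm, as the interface text tells. Its arguments: {"type":"object","properties":{"motion":{"type":"array","items":{"type":"object","properties":{"claw":{"type":"number"},"slide":{"type":"array","items":{"type":"number"}},"delta_rot":{"type":"array","items":{"type":"number"}}}}},"grip_force":{"type":"number"}},"required":["motion"]}

```bash
mkdir -p pics
cat > h.py <<'E'
import numpy as np,cv2
from bench import ctrl
from scipy.spatial.transform import Rotation as R
def grab(n,f):
    im=ctrl.get_image(n); cv2.imwrite(f'pics/{f}.png',im['color']); np.savez(f'pics/{f}.npz',**im); return im
def load(f): return dict(np.load(f'pics/{f}.npz'))
def ray(im,u,v,z):
    P=im['pose']; d=P[:3,:3]@np.array([(u-im['cx'])/im['fx'],(v-im['cy'])/im['fy'],1]); o=P[:3,3]
    return (o+d*(z-o[2])/d[2]).round(4)
def proj(im,p):
    P=im['pose']; c=P[:3,:3].T@(np.array(p)-P[:3,3]); return (c[:2]/c[2]*[im['fx'],im['fy']]+[im['cx'],im['cy']]).round(1)
def shift(p):
    s=ctrl.get_state(); return (R.from_rotvec(s['tool_rot']).inv().apply(np.array(p)-s['position'])*1000).round(1)
E
python3 - <<'E'
from h import *
a=grab('scene','scene0');b=grab('side','side0')
for i in(a,b):print(i['pose'].round(3).tolist(),i['fx'],i['cx'],i['cy'])
s=ctrl.get_state();print({k:np.round(v,3).tolist() for k,v in s.items()}); print(R.from_rotvec(s['tool_rot']).as_matrix().round(3))
E
```

```text
[[0.608, -0.616, 0.501, -0.089], [-0.794, -0.477, 0.377, -0.49], [0.007, -0.627, -0.779, 1.062], [0.0, 0.0, 0.0, 1.0]] 490.1624894912154 314.37588907786125 201.3283024436797
[[-0.847, -0.421, 0.325, 0.227], [-0.532, 0.667, -0.521, 0.536], [0.002, -0.614, -0.789, 0.84], [0.0, 0.0, 0.0, 1.0]] 376.79572976667276 320.0014990993893 200.33487955874665
{'time': 0.1, 'joint_positions': [-1.205, 0.322, -0.07, 1.452, 0.023, 1.371, -0.057], 'qd': [-0.001, -0.001, -0.001, -0.004, -0.001, -0.001, -0.001], 'joint_torque': [-0.0, -49.257, -0.406, -31.34, -0.064, 0.039, 0.0], 'position': [0.224, 0.61, 0.244], 'tool_rot': [-0.55, -3.093, 0.003], 'ft_force': [0.475, 0.178, -0.504], 'torque': [-0.04, 0.002, -0.039], 'grip_force': 0.0, 'grip_width': 0.999}
[[-0.939  0.345 -0.   ]
 [ 0.345  0.939 -0.002]
 [-0.    -0.002 -1.   ]]
```

View pics/scene0.png

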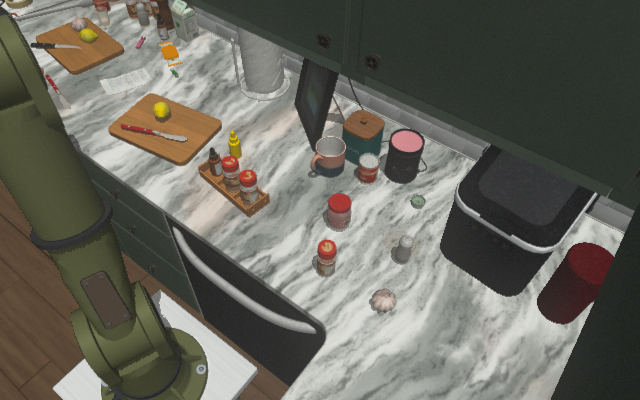

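View pics/side0.png

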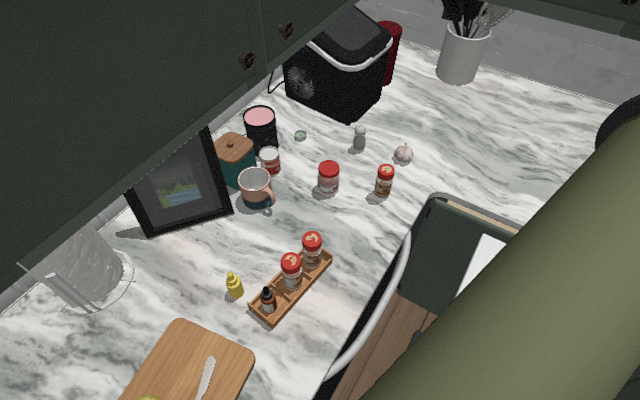

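Scene: bottle at (215,162) in the left-hand slot, rack jars at (231,168) and (248,182), loose jar at (327,257), yellow decoy (235,145), jam jar (339,210). In the side view the bottle is at (267,300) and the loose jar at (385,180). Next I'll measure zoomed crops.

Run:
```python
from h import *
for f in('scene0','side0'):
    im=load(f);hsv=cv2.cvtColor(im['color'],cv2.COLOR_BGR2HSV)
    m=(((hsv[...,0]<6)|(hsv[...,0]>172))&(hsv[...,1]>170)&(hsv[...,2]>90)).astype(np.uint8)
    n,l,st,c=cv2.connectedComponentsWithStats(m)
    for i in range(1,n):
        if st[i,4]>50: print(f,st[i].tolist(),c[i].round(1),ray(im,*c[i],.106),ray(im,*c[i],.1))
a=load('scene0')['color'][130:230,190:290];b=load('side0')['color'][220:320,240:340]
cv2.imwrite('pics/crop.png',np.hstack([cv2.resize(x,(400,400),interpolation=cv2.INTER_CUBIC) for x in(a,b)]))
```

```text
scene0 [222, 156, 16, 12, 94] [229.1 161.1] [0.4957 0.2371 0.106 ] [0.4994 0.2416 0.1   ]
scene0 [239, 170, 17, 12, 105] [246.6 175.6] [0.4859 0.1647 0.106 ] [0.4895 0.1688 0.1   ]
scene0 [329, 194, 21, 17, 216] [338.7 201. ] [ 0.564  -0.0751  0.106 ] [ 0.5681 -0.0725  0.1   ]
scene0 [319, 240, 17, 15, 101] [326.3 247.3] [ 0.4335 -0.133   0.106 ] [ 0.4368 -0.1308  0.1   ]
side0 [319, 160, 20, 18, 102] [328.3 168.7] [ 0.5672 -0.0497  0.106 ] [ 0.57   -0.0545  0.1   ]
side0 [378, 164, 16, 16, 112] [385.8 173.1] [ 0.4319 -0.1166  0.106 ] [ 0.4336 -0.1219  0.1   ]
side0 [303, 231, 18, 20, 175] [311.7 241.7] [0.482  0.1626 0.106 ] [0.4841 0.1595 0.1   ]
side0 [281, 253, 20, 21, 183] [290.4 264.3] [0.49   0.2355 0.106 ] [0.4922 0.233  0.1   ]
```

View pics/crop.png

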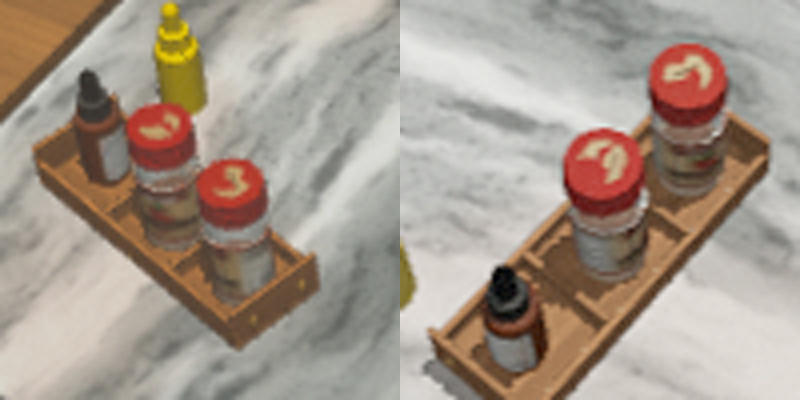

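Crop: bottle in the last slot (teat tip scene ≈(212,148.5), side ≈(266,287.5)). Rack end-panel corners are visible.

Run:
```python
from h import *
A=load('scene0');B=load('side0')
for n,u,z in[('L near',(199.2,167.5),.04),('L far',(219,154),.04),('R near',(249.5,212),.04),('R far',(269,193.8),.04),('tip',(212,148.5),.112),('capb',(230.2,160),.116),('capa',(247.6,174.5),.116),('bot base',(216,176),.01)]: print('scene',n,ray(A,*u,z))
for n,u,z in[('L far',(248,302.5),.04),('R far',(323.8,248.2),.04),('R near',(332,258),.04),('tip',(266,287.5),.112),('capb',(290.8,259.5),.116),('capa',(312,237.5),.116),('bot base',(268.5,311),.01)]: print('side',n,ray(B,*u,z))
def tri(u,v):
    M=[];q=[]
    for im,(x,y) in((A,u),(B,v)):
        K=np.array([[im['fx'],0,im['cx']],[0,im['fy'],im['cy']],[0,0,1]]);E=np.linalg.inv(im['pose'])[:3];M.append(K@E)
    X=cv2.triangulatePoints(M[0],M[1],np.array(u,float),np.array(v,float));return (X[:3]/X[3]).ravel().round(4)
print(tri((212,148.5),(266,287.5)))
print('loose cap',tri((326.3,247.3),(385.8,173.1)),'jam',tri((338.7,201.),(328.3,168.7)))
print('a,b',tri((246.6,175.6),(311.7,241.7)),tri((229.1,161.1),(290.4,264.3)))
print('shaker top',tri((405,238),(360,127)),'garlic',tri((383,300),(403,153)),'yellow tip',tri((232.5,131.5),(231,273)))
```

```text
scene L near [0.4665 0.3368 0.04  ]
scene L far [0.5389 0.33   0.04  ]
scene R near [0.4353 0.1175 0.04  ]
scene R far [0.5138 0.1176 0.04  ]
scene tip [0.498  0.3019 0.112 ]
scene capb [0.4945 0.23   0.116 ]
scene capa [0.4844 0.1586 0.116 ]
scene bot base [0.4889 0.299  0.01  ]
side L far [0.5388 0.3366 0.04  ]
side R far [0.4697 0.1288 0.04  ]
side R near [0.4387 0.1413 0.04  ]
side tip [0.4997 0.3091 0.112 ]
side capb [0.4923 0.2296 0.116 ]
side capa [0.4839 0.158  0.116 ]
side bot base [0.4984 0.3202 0.01  ]
[0.502  0.3072 0.1057]
loose cap [ 0.438  -0.1285  0.0944] jam [ 0.5773 -0.0662  0.0856]
a,b [0.4831 0.1631 0.1085] [0.4925 0.2353 0.1081]
shaker top [ 0.5832 -0.2599  0.0857] garlic [ 0.4452 -0.2945  0.0195] yellow tip [0.5916 0.3173 0.0961]
```

Call:
send_rows --motion '[{"claw":1,"slide":[-40,-21,0],"delta_rot":[0,0,0.14]},{"claw":1,"slide":[-80,-42,0],"delta_rot":[0,0,0.28]},{"claw":1,"slide":[-120,-63,0],"delta_rot":[0,0,0.42]},{"claw":1,"slide":[-160,-84,0],"delta_rot":[0,0,0.56]},{"claw":1,"slide":[-200,-105,0],"delta_rot":[0,0,0.7]}]' --grip_force 20

```text
time: 0.6
position: [0.3765, 0.441, 0.2442]
tool_rot: [-1.585, -2.713, 0.001]
ft_force: [0.0, -0.1, -0.4]
grip_width: 0.998
grip_force: 0.0
```

```bash
cat >> h.py <<'E'
def to(x,y,z,ang):
    "slide mm and delta_rot for TCP at x,y,z, pointing down, closing line at ang (world)"
    s=ctrl.get_state(); Q=R.from_rotvec(s['tool_rot'])
    c=[]
    for a in(ang,ang+np.pi):
        yy=np.array([np.cos(a),np.sin(a),0]);zz=np.array([0,0,-1.]);xx=np.cross(yy,zz)
        c.append((Q.inv()*R.from_matrix(np.c_[xx,yy,zz])).as_rotvec())
    r=min(c,key=np.linalg.norm)
    print('t',round(s['time'],2),'pos',np.round(s['position'],4),'slide',shift([x,y,z]),'rot',r.round(3),'j7',round(s['joint_positions'][6],2),'F',np.round(s['ft_force'],1),'w',round(s['grip_width'],3),'gf',round(s['grip_force'],1))
E
python3 -c "
from h import *
to(.5,.304,.245,-.141)"
```

```text
t 0.6 pos [0.3765 0.441  0.2442] slide [-180.    40.4   -0.8] rot [-0.     0.     0.654] j7 -0.38 F [ 0.  -0.1 -0.4] w 0.998 gf 0.0
```

Call:
send_rows --motion '[{"claw":1,"slide":[-45,10,0],"delta_rot":[0,0,0.13]},{"claw":1,"slide":[-90,20,0],"delta_rot":[0,0,0.26]},{"claw":1,"slide":[-135,30,0],"delta_rot":[0,0,0.39]},{"claw":1,"slide":[-180,40,0],"delta_rot":[0,0,0.52]},{"claw":1,"slide":[-180,40,0],"delta_rot":[0,0,0.65]}]'

```text
time: 1.1
position: [0.5048, 0.298, 0.2445]
tool_rot: [2.377, 2.047, -0.001]
ft_force: [0.2, -0.3, -0.2]
grip_width: 1.0
grip_force: 0.0
```

```bash
python3 -c "
from h import *
w=grab('wrist','w1');to(.5,.304,.245,-.141);print(w['pose'].round(3).tolist(),w['fx'],w['cx'],w['cy'])
print(proj(w,(.5,.304,.112)),proj(w,(.5,.304,.065)))"
```

```text
t 1.15 pos [0.5023 0.3018 0.2443] slide [ 1.9 -2.6 -0.7] rot [ 0.001  0.002 -0.008] j7 -0.69 F [-0.4  0.5  0.6] w 1.003 gf 0.0
[[0.989, -0.142, -0.042, 0.518], [-0.148, -0.941, -0.304, 0.382], [0.004, 0.307, -0.952, 0.383], [0.0, 0.0, 0.0, 1.0]] 305.75281573688267 321.1593562556793 196.32219954407847
[313.2 188.1] [314.1 175.7]
```

View pics/w1.png

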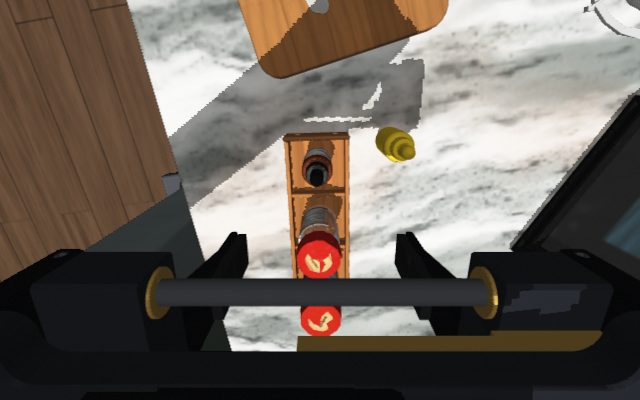

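Wrist view: teat tip ≈(317,175), base near (317,155). The rack's end panel runs (287,133)–(349,132), and the cap tops are at (320,259) and (320,321).

```bash
python3 -c "
from h import *
w=load('w1')
for n,u,z in[('tip',(317,176),.112),('shoulder',(316.5,164),.065),('endL',(287,134),.04),('endR',(349,133),.04),('capb',(320,259),.116),('capa',(320.5,321),.116),('div12',(318,191),.026),('wallL',(291,220),.026),('wallR',(349,220),.026)]: print(n,ray(w,*u,z))
g=cv2.cvtColor(w['color'],cv2.COLOR_BGR2HSV)[120:205,280:355]
cv2.imwrite('pics/w1c.png',cv2.resize(w['color'][120:280,270:365],None,fx=3.7,fy=3.7,interpolation=cv2.INTER_CUBIC))"
```

```text
tip [0.5053 0.3148 0.112 ]
shoulder [0.5045 0.3162 0.065 ]
endL [0.4763 0.3492 0.04  ]
endR [0.5443 0.3401 0.04  ]
capb [0.4956 0.2324 0.116 ]
capa [0.4851 0.1594 0.116 ]
div12 [0.4996 0.2748 0.026 ]
wallL [0.4602 0.2422 0.026 ]
wallR [0.5324 0.2312 0.026 ]
```

View pics/w1c.png

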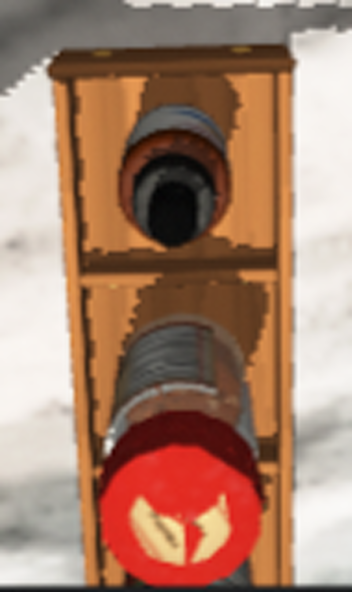

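Call:
send_rows --motion '[{"claw":1,"slide":[0,0,20],"delta_rot":[0,0,0]},{"claw":1,"slide":[0,0,40],"delta_rot":[0,0,0]},{"claw":1,"slide":[0,0,40],"delta_rot":[0,0,0]},{"claw":1,"slide":[0,0,40],"delta_rot":[0,0,0]}]'

```text
time: 1.55
position: [0.4989, 0.307, 0.2044]
tool_rot: [-2.359, -2.074, 0.001]
ft_force: [-0.1, -0.6, 1.0]
grip_width: 0.996
grip_force: 0.0
```

```bash
python3 -c "
from h import *
w=grab('wrist','w2')
to(.503,.31,.069,-.141)
hsv=cv2.cvtColor(w['color'],cv2.COLOR_BGR2HSV)
print(proj(w,(.503,.310,.112)))
m=(((hsv[...,0]<6)|(hsv[...,0]>172))&(hsv[...,1]>170)&(hsv[...,2]>90)).astype(np.uint8)
n,l,st,c=cv2.connectedComponentsWithStats(m)
for i in range(1,n):
    if st[i,4]>100: print(st[i].tolist(),c[i].round(1),ray(w,*c[i],.116))
u,v=proj(w,(.503,.310,.1)).astype(int)
cv2.imwrite('pics/w2c.png',cv2.resize(w['color'][v-60:v+60,u-60:u+60],None,fx=4,fy=4,interpolation=cv2.INTER_CUBIC));print(u,v)"
```

```text
t 1.6 pos [0.4995 0.3071 0.2053] slide [  3.2   3.1 136.3] rot [ 0.    -0.001  0.012] j7 -0.67 F [-0.1  0.1  0.9] w 1.003 gf 0.0
[324.4 204.5]
[306, 269, 37, 10, 257] [324.2 274.6] [0.4951 0.2488 0.116 ]
[308, 306, 34, 7, 176] [324.6 308.4] [0.4912 0.2149 0.116 ]
324 199
```

View pics/w2c.png

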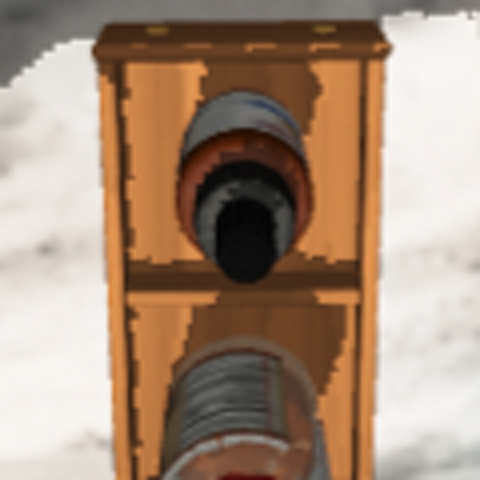

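The tip measures ≈(325.5,204.5), which matches the prediction for (0.503, 0.310). Descending.

Call:
send_rows --motion '[{"claw":1,"slide":[3,3,35],"delta_rot":[0,0,0.01]},{"claw":1,"slide":[3,3,70],"delta_rot":[0,0,0.01]},{"claw":1,"slide":[3,3,105],"delta_rot":[0,0,0.01]},{"claw":1,"slide":[3,3,130],"delta_rot":[0,0,0.01]},{"claw":1,"slide":[3,3,136],"delta_rot":[0,0,0.01]}]'

```text
time: 2.1
position: [0.5015, 0.3084, 0.0666]
tool_rot: [-2.371, -2.061, 0.006]
ft_force: [-0.4, 0.2, 0.1]
grip_width: 1.004
grip_force: 0.0
```

Call:
send_rows --motion '[{"claw":-1,"slide":[0,0,0],"delta_rot":[0,0,0]},{"claw":-1,"slide":[0,0,0],"delta_rot":[0,0,0]},{"claw":-1,"slide":[0,0,0],"delta_rot":[0,0,0]},{"claw":-1,"slide":[0,0,0],"delta_rot":[0,0,0]},{"claw":-1,"slide":[0,0,0],"delta_rot":[0,0,0]}]' --grip_force 20

```text
time: 2.6
position: [0.5034, 0.3092, 0.0695]
tool_rot: [-2.372, -2.059, -0.003]
ft_force: [-0.6, -0.3, -0.9]
grip_width: 0.629
grip_force: 0.0
```

```bash
python3 -c "
from h import *
w=load('w2')
for n,u,z in[('endL',(287.3,151.5),.04),('endR',(361.5,151),.04),('div12',(325.5,212),.026),('wL',(293,212),.026),('wR',(357.5,212),.026)]: print(n,ray(w,*u,z))
to(.503,.31,.22,-.141)"
```

```text
endL [0.471  0.3451 0.04  ]
endR [0.5442 0.3361 0.04  ]
div12 [0.5002 0.2712 0.026 ]
wL [0.4645 0.2758 0.026 ]
wR [0.5354 0.2667 0.026 ]
t 2.6 pos [0.5034 0.3092 0.0695] slide [   0.9   -0.4 -150.5] rot [ 0.001 -0.001  0.   ] j7 -0.65 F [-0.6 -0.3 -0.9] w 0.629 gf 0.0
```

Call:
send_rows --motion '[{"claw":-1,"slide":[0,0,0],"delta_rot":[0,0,0]},{"claw":-1,"slide":[0,0,0],"delta_rot":[0,0,0]},{"claw":-1,"slide":[0,0,0],"delta_rot":[0,0,0]},{"claw":-1,"slide":[0,0,0],"delta_rot":[0,0,0]},{"claw":-1,"slide":[0,0,0],"delta_rot":[0,0,0]}]'

```text
time: 3.1
position: [0.503, 0.3089, 0.0686]
tool_rot: [-2.372, -2.059, -0.0]
ft_force: [-1.3, -0.1, -0.3]
grip_width: 0.367
grip_force: 20.0
```

Gripped (32 mm). Lift.

Call:
send_rows --motion '[{"claw":-1,"slide":[0,0,-20],"delta_rot":[0,0,0]},{"claw":-1,"slide":[0,0,-50],"delta_rot":[0,0,0]},{"claw":-1,"slide":[0,0,-85],"delta_rot":[0,0,0]},{"claw":-1,"slide":[0,0,-120],"delta_rot":[0,0,0]},{"claw":-1,"slide":[0,0,-150],"delta_rot":[0,0,0]}]'

```text
time: 3.6
position: [0.5032, 0.3088, 0.2204]
tool_rot: [2.373, 2.059, 0.002]
ft_force: [-0.6, 0.7, 0.1]
grip_width: 0.364
grip_force: 20.0
```

```bash
python3 -c "
from h import *
to(.49,.03,.2185,-.141)"
```

```text
t 3.6 pos [0.5032 0.3088 0.2204] slide [-277.9   26.2    1.7] rot [ 0.001 -0.001 -0.   ] j7 -0.68 F [-0.6  0.7  0.1] w 0.364 gf 20.0
```

Call:
send_rows --motion '[{"claw":-1,"slide":[-30,3,0],"delta_rot":[0,0,0]},{"claw":-1,"slide":[-65,6,0],"delta_rot":[0,0,0]},{"claw":-1,"slide":[-105,10,0],"delta_rot":[0,0,0]},{"claw":-1,"slide":[-145,14,0],"delta_rot":[0,0,0]},{"claw":-1,"slide":[-185,18,0],"delta_rot":[0,0,0]}]'

```text
time: 4.1
position: [0.4944, 0.1215, 0.2185]
tool_rot: [-2.372, -2.06, -0.0]
ft_force: [1.4, -0.5, -0.2]
grip_width: 0.367
grip_force: 20.0
```

Call:
send_rows --motion '[{"claw":-1,"slide":[-35,3,0],"delta_rot":[0,0,0]},{"claw":-1,"slide":[-70,6,0],"delta_rot":[0,0,0]},{"claw":-1,"slide":[-93,8,0],"delta_rot":[0,0,0]},{"claw":-1,"slide":[-93,8,0],"delta_rot":[0,0,0]},{"claw":-1,"slide":[-93,8,30],"delta_rot":[0,0,0]}]'

```text
time: 4.6
position: [0.4926, 0.0301, 0.1918]
tool_rot: [2.372, 2.056, 0.013]
ft_force: [0.0, 0.5, -1.8]
grip_width: 0.367
grip_force: 20.0
```

```bash
python3 -c "
from h import *
a=grab('scene','scene1');cv2.imwrite('pics/s1c.png',cv2.resize(a['color'][120:320,180:440],None,fx=3,fy=3))
to(.49,.03,.0595,-.141)"
```

```text
t 4.65 pos [0.4881 0.0302 0.1848] slide [1.000e-01 2.300e+00 1.253e+02] rot [-0.003  0.001 -0.   ] j7 -0.25 F [-3.  -0.9 -4.5] w 0.365 gf 20.0
```

View pics/s1c.png

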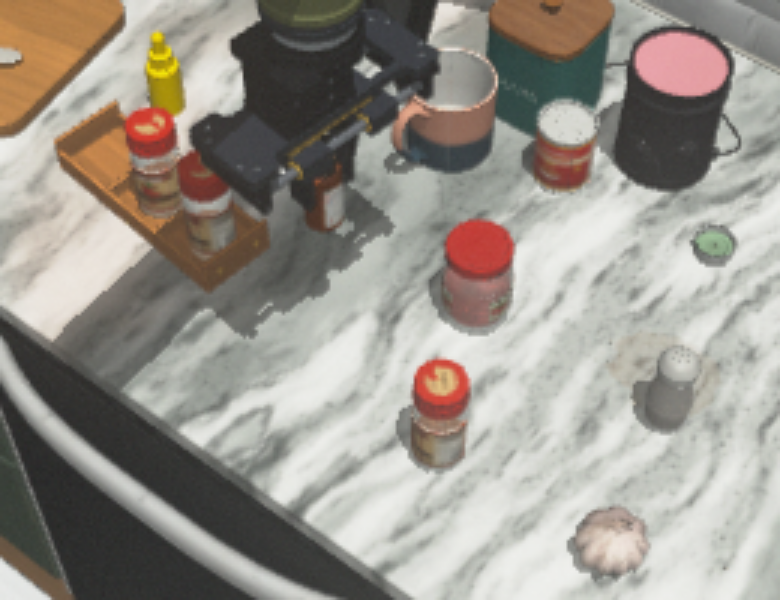

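Bottle is held upright over bare worktop at crop (325,200), clear of the rack and jam jar. Setting it down.

Call:
send_rows --motion '[{"claw":-1,"slide":[0,0,40],"delta_rot":[0,0,0]},{"claw":-1,"slide":[0,0,80],"delta_rot":[0,0,0]},{"claw":-1,"slide":[0,0,110],"delta_rot":[0,0,0]},{"claw":-1,"slide":[0,0,124],"delta_rot":[0,0,0]},{"claw":-1,"slide":[0,0,127],"delta_rot":[0,0,0]}]'

```text
time: 5.15
position: [0.4885, 0.0304, 0.0602]
tool_rot: [-2.37, -2.06, 0.005]
ft_force: [-0.3, -0.7, -0.1]
grip_width: 0.363
grip_force: 20.0
```

Call:
send_rows --motion '[{"claw":-1,"slide":[0,0,1],"delta_rot":[0,0,0]},{"claw":-1,"slide":[0,0,2],"delta_rot":[0,0,0]},{"claw":-1,"slide":[0,0,2],"delta_rot":[0,0,0]}]'

```text
time: 5.45
position: [0.4907, 0.0302, 0.0609]
tool_rot: [2.372, 2.059, 0.004]
ft_force: [-0.4, 0.6, -1.0]
grip_width: 0.367
grip_force: 20.0
```

```bash
python3 -c "
from h import *
to(.49,.03,.0595,-.141)"
```

```text
t 5.45 pos [0.4907 0.0302 0.0609] slide [-0.3 -0.7  1.4] rot [ 0.002 -0.001  0.   ] j7 -0.16 F [-0.4  0.6 -1. ] w 0.367 gf 20.0
```

No contact yet; creep down until there is.

Call:
send_rows --motion '[{"claw":-1,"slide":[0,0,1],"delta_rot":[0,0,0]},{"claw":-1,"slide":[0,0,1],"delta_rot":[0,0,0]},{"claw":-1,"slide":[0,0,1],"delta_rot":[0,0,0]}]'

```text
time: 5.75
position: [0.4898, 0.03, 0.0588]
tool_rot: [2.372, 2.059, 0.001]
ft_force: [0.6, 0.1, -0.6]
grip_width: 0.368
grip_force: 20.0
```

Call:
send_rows --motion '[{"claw":-1,"slide":[0,0,1],"delta_rot":[0,0,0]},{"claw":-1,"slide":[0,0,1],"delta_rot":[0,0,0]},{"claw":-1,"slide":[0,0,1],"delta_rot":[0,0,0]}]'

```text
time: 6.05
position: [0.4899, 0.0301, 0.0584]
tool_rot: [-2.372, -2.059, -0.001]
ft_force: [-2.1, -0.4, 6.4]
grip_width: 0.363
grip_force: 20.0
```

Contact. Release and rise.

Call:
send_rows --motion '[{"claw":1,"slide":[0,0,0],"delta_rot":[0,0,0]},{"claw":1,"slide":[0,0,0],"delta_rot":[0,0,0]},{"claw":1,"slide":[0,0,0],"delta_rot":[0,0,0]},{"claw":1,"slide":[0,0,0],"delta_rot":[0,0,0]},{"claw":1,"slide":[0,0,-5],"delta_rot":[0,0,0]}]'

```text
time: 6.55
position: [0.489, 0.0299, 0.0621]
tool_rot: [-2.372, -2.059, 0.002]
ft_force: [-0.9, -0.5, -0.1]
grip_width: 0.73
grip_force: 0.0
```

Call:
send_rows --motion '[{"claw":1,"slide":[0,0,-25],"delta_rot":[0,0,0]},{"claw":1,"slide":[0,0,-60],"delta_rot":[0,0,0]},{"claw":1,"slide":[0,0,-100],"delta_rot":[0,0,0]},{"claw":1,"slide":[0,0,-130],"delta_rot":[0,0,0]},{"claw":1,"slide":[0,0,-140],"delta_rot":[0,0,0]}]'

```text
time: 7.05
position: [0.4915, 0.0301, 0.2064]
tool_rot: [2.371, 2.058, 0.009]
ft_force: [0.8, 0.0, -0.2]
grip_width: 0.995
grip_force: 0.0
```

```bash
python3 -c "
from h import *
a=grab('scene','scene2');w=grab('wrist','w3')
cv2.imwrite('pics/w3c.png',np.vstack([w['color'][:290],cv2.resize(a['color'][120:260,180:440],(640,300))]))
to(.437,-.129,.2,-.141)"
```

```text
t 7.15 pos [0.4906 0.0301 0.2041] slide [-165.1  -30.7    3.7] rot [ 0.003 -0.002  0.   ] j7 -0.26 F [-0.2  0.1 -0.9] w 1.0 gf 0.0
```

View pics/w3c.png

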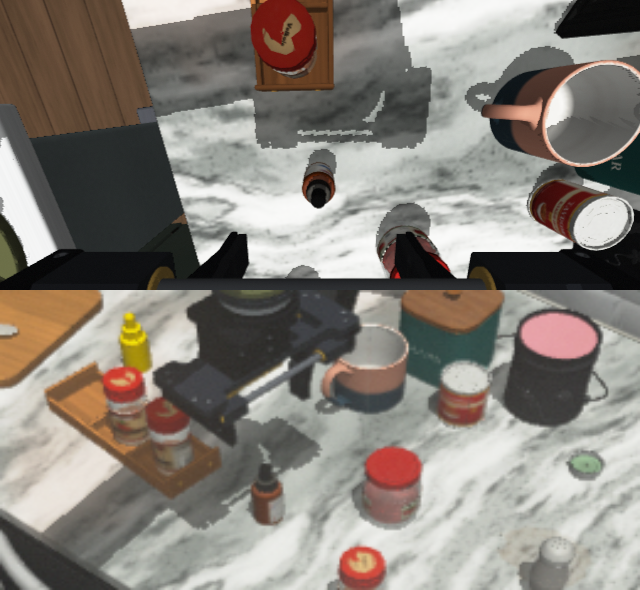

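Bottle stands upright, released (scene part (267,495)). Now to the loose jar.

Call:
send_rows --motion '[{"claw":1,"slide":[-35,-6,0],"delta_rot":[0,0,0]},{"claw":1,"slide":[-75,-13,0],"delta_rot":[0,0,0]},{"claw":1,"slide":[-115,-21,0],"delta_rot":[0,0,0]},{"claw":1,"slide":[-150,-28,0],"delta_rot":[0,0,0]},{"claw":1,"slide":[-165,-31,0],"delta_rot":[0,0,0]}]'

```text
time: 7.65
position: [0.4334, -0.1321, 0.2009]
tool_rot: [-2.376, -2.053, 0.004]
ft_force: [-0.3, 0.5, -0.3]
grip_width: 1.0
grip_force: 0.0
```

Call:
send_rows --motion '[{"claw":1,"slide":[0,0,0],"delta_rot":[0,0,0]},{"claw":1,"slide":[0,0,0],"delta_rot":[0,0,0]}]'

```text
time: 7.85
position: [0.4359, -0.1275, 0.2018]
tool_rot: [-2.37, -2.06, 0.0]
ft_force: [0.1, -1.0, -0.5]
grip_width: 0.997
grip_force: 0.0
```

```bash
python3 -c "
from h import *
w=grab('wrist','w4');hsv=cv2.cvtColor(w['color'],cv2.COLOR_BGR2HSV)
m=(((hsv[...,0]<6)|(hsv[...,0]>172))&(hsv[...,1]>150)&(hsv[...,2]>60)).astype(np.uint8)
for c in cv2.findContours(m,cv2.RETR_EXTERNAL,cv2.CHAIN_APPROX_NONE)[0]:
    if len(c)>40: (u,v),r=cv2.minEnclosingCircle(c); print((u,v),r,cv2.boundingRect(c),ray(w,u,v,.106))
print(proj(w,(.437,-.131,.106)), proj(w,(.4595,-.131,.106))-proj(w,(.437,-.131,.106)))
a=load('scene0');b=load('side0')
cv2.imwrite('pics/w4c.png',np.hstack([w['color'][100:300,220:420],cv2.resize(a['color'][230:280,300:350],(200,200)),cv2.resize(b['color'][155:205,360:410],(200,200))]))
to(.437,-.131,.061,-.141)"
```

```text
(323.3531188964844, 206.47889709472656) 28.053211212158203 (297, 179, 53, 56) [ 0.4389 -0.1272  0.106 ]
(485.29486083984375, 106.70513153076172) 41.45344543457031 (450, 69, 74, 75) [ 0.5678 -0.0666  0.106 ]
(626.6719970703125, 61.81753158569336) 19.557374954223633 (608, 43, 32, 36) [ 0.6661 -0.0496  0.106 ]
[321.7 211.1] [27.3 -3.6]
t 7.9 pos [ 0.4361 -0.1271  0.202 ] slide [ -3.8   1.5 141. ] rot [-0.001 -0.     0.002] j7 0.02 F [-0.2  1.   0.5] w 0.999 gf 0.0
```

View pics/w4c.png

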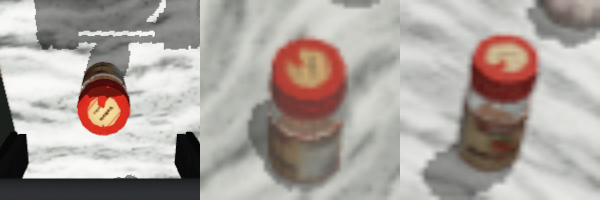

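Wrist: cap disc centre ≈(324,209), giving the jar at about (0.438, −0.130), consistent with the other views.

Call:
send_rows --motion '[{"claw":1,"slide":[-3,2,35],"delta_rot":[0,0,0]},{"claw":1,"slide":[-3,2,75],"delta_rot":[0,0,0]},{"claw":1,"slide":[-3,2,110],"delta_rot":[0,0,0]},{"claw":1,"slide":[-3,2,132],"delta_rot":[0,0,0]},{"claw":1,"slide":[-3,2,139],"delta_rot":[0,0,0]}]'

```text
time: 8.4
position: [0.4358, -0.1302, 0.0609]
tool_rot: [-2.367, -2.061, 0.007]
ft_force: [-0.9, 0.3, 0.8]
grip_width: 0.999
grip_force: 0.0
```

Call:
send_rows --motion '[{"claw":1,"slide":[0,0,0],"delta_rot":[0,0,0]},{"claw":-1,"slide":[0,0,0],"delta_rot":[0,0,0]},{"claw":-1,"slide":[0,0,0],"delta_rot":[0,0,0]},{"claw":-1,"slide":[0,0,0],"delta_rot":[0,0,0]},{"claw":-1,"slide":[0,0,0],"delta_rot":[0,0,0]}]' --grip_force 20

```text
time: 8.9
position: [0.4379, -0.1323, 0.0643]
tool_rot: [2.372, 2.059, 0.002]
ft_force: [-0.1, -1.4, -0.1]
grip_width: 0.72
grip_force: 0.0
```

Call:
send_rows --motion '[{"claw":-1,"slide":[0,0,0],"delta_rot":[0,0,0]},{"claw":-1,"slide":[0,0,0],"delta_rot":[0,0,0]},{"claw":-1,"slide":[0,0,0],"delta_rot":[0,0,0]},{"claw":-1,"slide":[0,0,0],"delta_rot":[0,0,0]},{"claw":-1,"slide":[0,0,0],"delta_rot":[0,0,0]}]'

```text
time: 9.4
position: [0.4374, -0.1323, 0.0637]
tool_rot: [-2.372, -2.059, -0.0]
ft_force: [-0.2, -0.4, 1.4]
grip_width: 0.507
grip_force: 20.0
```

```bash
python3 -c "
from h import *
to(.436,-.13,.22,-.141)"
```

```text
t 9.4 pos [ 0.4374 -0.1323  0.0637] slide [   2.1   -1.7 -156.3] rot [ 0. -0. -0.] j7 0.17 F [-0.2 -0.4  1.4] w 0.507 gf 20.0
```

Call:
send_rows --motion '[{"claw":-1,"slide":[0,0,-20],"delta_rot":[0,0,0]},{"claw":-1,"slide":[0,0,-55],"delta_rot":[0,0,0]},{"claw":-1,"slide":[0,0,-95],"delta_rot":[0,0,0]},{"claw":-1,"slide":[0,0,-135],"delta_rot":[0,0,0]},{"claw":-1,"slide":[0,0,-160],"delta_rot":[0,0,0]}]'

```text
time: 9.9
position: [0.438, -0.1326, 0.2262]
tool_rot: [2.371, 2.058, 0.004]
ft_force: [0.0, -0.1, -1.3]
grip_width: 0.503
grip_force: 20.0
```

```bash
python3 -c "
from h import *
a=grab('scene','scene3');b=grab('side','side3')
cv2.imwrite('pics/slot.png',np.hstack([cv2.resize(a['color'][140:190,190:240],(400,400),interpolation=cv2.INTER_CUBIC),cv2.resize(b['color'][275:335,240:300],(400,400),interpolation=cv2.INTER_CUBIC)]))
to(.5025,.302,.224,-.141)"
```

```text
t 10.0 pos [ 0.4395 -0.1327  0.227 ] slide [439.3   1.3   3.6] rot [ 0.007 -0.002 -0.   ] j7 0.02 F [ 0.5 -0.6 -1.5] w 0.503 gf 20.0
```

View pics/slot.png

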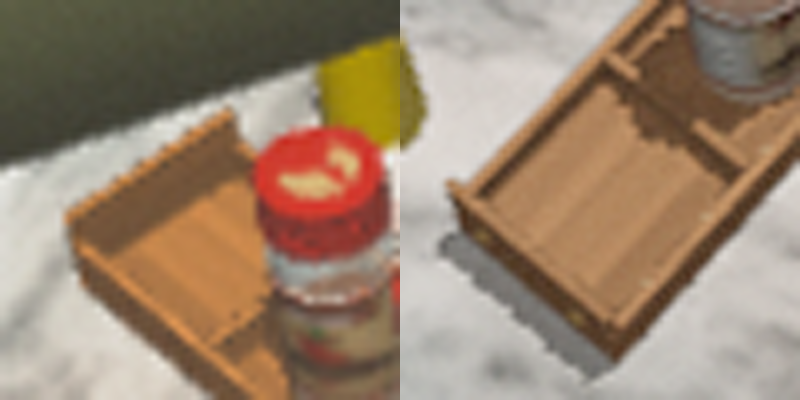

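Side part: end-panel top corners (248,302.4) and (272.2,323.3), divider top (272.2,283.7)–(290.2,299). Scene part: end-panel top (198.5,167.1)–(219,153.8). The slot is empty.

```bash
python3 -c "
from h import *
A=load('scene3');B=load('side3')
for n,i,u,z in[('endfar',B,(248,302.4),.04),('endnear',B,(272.2,323.3),.04),('divfar',B,(272.2,283.7),.026),('divnear',B,(290.2,299),.026),('endnear',A,(198.5,167.1),.04),('endfar',A,(219,153.8),.04)]: print(n,ray(i,*u,z))
"
```

```text
endfar [0.5389 0.3364 0.04  ]
endnear [0.4654 0.3455 0.04  ]
divfar [0.5254 0.267  0.026 ]
divnear [0.4684 0.2755 0.026 ]
endnear [0.4663 0.3394 0.04  ]
endfar [0.5395 0.3305 0.04  ]
```

Call:
send_rows --motion '[{"claw":-1,"slide":[35,0,0],"delta_rot":[0,0,0]},{"claw":-1,"slide":[80,0,0],"delta_rot":[0,0,0]},{"claw":-1,"slide":[125,0,0],"delta_rot":[0,0,0]},{"claw":-1,"slide":[170,0,0],"delta_rot":[0,0,0]},{"claw":-1,"slide":[215,0,0],"delta_rot":[0,0,0]}]'

```text
time: 10.5
position: [0.4667, 0.082, 0.2219]
tool_rot: [-2.372, -2.059, 0.003]
ft_force: [0.9, 0.0, -0.7]
grip_width: 0.502
grip_force: 20.0
```

Call:
send_rows --motion '[{"claw":-1,"slide":[45,0,0],"delta_rot":[0,0,0]},{"claw":-1,"slide":[90,0,0],"delta_rot":[0,0,0]},{"claw":-1,"slide":[135,0,0],"delta_rot":[0,0,0]},{"claw":-1,"slide":[180,0,0],"delta_rot":[0,0,0]},{"claw":-1,"slide":[205,0,0],"delta_rot":[0,0,0]}]'

```text
time: 11.0
position: [0.4948, 0.2877, 0.2211]
tool_rot: [-2.367, -2.064, 0.004]
ft_force: [0.2, 0.2, -0.1]
grip_width: 0.508
grip_force: 20.0
```

Call:
send_rows --motion '[{"claw":-1,"slide":[0,0,0],"delta_rot":[0,0,0]},{"claw":-1,"slide":[0,0,0],"delta_rot":[0,0,0]}]'

```text
time: 11.2
position: [0.4956, 0.283, 0.2215]
tool_rot: [2.371, 2.06, -0.006]
ft_force: [0.2, -1.7, -1.0]
grip_width: 0.5
grip_force: 20.0
```

```bash
python3 -c "
from h import *
to(.501,.302,.0735,-.141);to(.501,.302,.0735,-.141)"
```

```text
t 11.2 pos [0.4956 0.283  0.2215] slide [ 20.    3.  147.9] rot [-0.002  0.003  0.001] j7 -0.66 F [ 0.2 -1.7 -1. ] w 0.5 gf 20.0
t 11.2 pos [0.4956 0.283  0.2215] slide [ 20.    3.  147.9] rot [-0.002  0.003  0.001] j7 -0.66 F [ 0.2 -1.7 -1. ] w 0.5 gf 20.0
```

Call:
send_rows --motion '[{"claw":-1,"slide":[20,3,0],"delta_rot":[0,0,0]},{"claw":-1,"slide":[20,3,30],"delta_rot":[0,0,0]},{"claw":-1,"slide":[20,3,65],"delta_rot":[0,0,0]},{"claw":-1,"slide":[20,3,100],"delta_rot":[0,0,0]},{"claw":-1,"slide":[20,3,110],"delta_rot":[0,0,0]}]'

```text
time: 11.7
position: [0.4998, 0.2991, 0.1091]
tool_rot: [-2.375, -2.056, 0.013]
ft_force: [-0.5, 1.0, -1.5]
grip_width: 0.508
grip_force: 20.0
```

Call:
send_rows --motion '[{"claw":-1,"slide":[0,0,8],"delta_rot":[0,0,0]},{"claw":-1,"slide":[0,0,16],"delta_rot":[0,0,0]},{"claw":-1,"slide":[0,0,20],"delta_rot":[0,0,0]},{"claw":-1,"slide":[0,0,20],"delta_rot":[0,0,0]}]'

```text
time: 12.1
position: [0.5024, 0.303, 0.0941]
tool_rot: [2.372, 2.059, 0.001]
ft_force: [0.4, -1.5, -0.1]
grip_width: 0.505
grip_force: 20.0
```

```bash
python3 -c "
from h import *
to(.501,.302,.0735,-.141)"
```

```text
t 12.1 pos [0.5024 0.303  0.0941] slide [-1.2 -1.3 20.6] rot [ 0.001 -0.001 -0.   ] j7 -0.65 F [ 0.4 -1.5 -0.1] w 0.505 gf 20.0
```

Jar base is about 30 mm up, with no contact. Continue down (floor expected at ~20 mm more).

Call:
send_rows --motion '[{"claw":-1,"slide":[-1,-1,6],"delta_rot":[0,0,0]},{"claw":-1,"slide":[-1,-1,12],"delta_rot":[0,0,0]},{"claw":-1,"slide":[-1,-1,17],"delta_rot":[0,0,0]},{"claw":-1,"slide":[-1,-1,18],"delta_rot":[0,0,0]},{"claw":-1,"slide":[-1,-1,18],"delta_rot":[0,0,0]}]'

```text
time: 12.6
position: [0.5008, 0.3019, 0.0752]
tool_rot: [-2.372, -2.059, 0.001]
ft_force: [-0.4, 0.6, -0.7]
grip_width: 0.508
grip_force: 20.0
```

Call:
send_rows --motion '[{"claw":-1,"slide":[0,0,1],"delta_rot":[0,0,0]},{"claw":-1,"slide":[0,0,1],"delta_rot":[0,0,0]},{"claw":-1,"slide":[0,0,1],"delta_rot":[0,0,0]}]'

```text
time: 12.9
position: [0.5011, 0.3021, 0.0747]
tool_rot: [2.372, 2.059, 0.0]
ft_force: [-0.0, -0.1, -0.6]
grip_width: 0.506
grip_force: 20.0
```

Call:
send_rows --motion '[{"claw":-1,"slide":[0,0,1],"delta_rot":[0,0,0]},{"claw":-1,"slide":[0,0,1],"delta_rot":[0,0,0]},{"claw":-1,"slide":[0,0,1],"delta_rot":[0,0,0]}]'

```text
time: 13.2
position: [0.5012, 0.3021, 0.0737]
tool_rot: [2.372, 2.059, 0.001]
ft_force: [1.0, 0.7, 0.1]
grip_width: 0.504
grip_force: 20.0
```

Call:
send_rows --motion '[{"claw":-1,"slide":[0,0,1],"delta_rot":[0,0,0]},{"claw":-1,"slide":[0,0,1],"delta_rot":[0,0,0]},{"claw":-1,"slide":[0,0,1],"delta_rot":[0,0,0]}]'

```text
time: 13.5
position: [0.5012, 0.3022, 0.0737]
tool_rot: [-2.372, -2.059, -0.001]
ft_force: [-1.8, -0.6, 4.9]
grip_width: 0.505
grip_force: 20.0
```

Contact at the floor height (0.0737 − 0.0637 = 10 mm). Release and rise.

Call:
send_rows --motion '[{"claw":1,"slide":[0,0,0],"delta_rot":[0,0,0]},{"claw":1,"slide":[0,0,0],"delta_rot":[0,0,0]},{"claw":1,"slide":[0,0,0],"delta_rot":[0,0,0]},{"claw":1,"slide":[0,0,0],"delta_rot":[0,0,0]},{"claw":1,"slide":[0,0,0],"delta_rot":[0,0,0]}]'

```text
time: 14.0
position: [0.5009, 0.302, 0.0724]
tool_rot: [2.372, 2.059, -0.0]
ft_force: [1.1, -0.2, 0.4]
grip_width: 0.874
grip_force: 0.0
```

Call:
send_rows --motion '[{"claw":1,"slide":[0,0,-15],"delta_rot":[0,0,0]},{"claw":1,"slide":[0,0,-45],"delta_rot":[0,0,0]},{"claw":1,"slide":[0,0,-80],"delta_rot":[0,0,0]},{"claw":1,"slide":[0,0,-115],"delta_rot":[0,0,0]},{"claw":1,"slide":[0,0,-130],"delta_rot":[0,0,0]}]'

```text
time: 14.5
position: [0.5027, 0.303, 0.2076]
tool_rot: [2.372, 2.059, 0.011]
ft_force: [0.6, -0.8, 0.9]
grip_width: 0.998
grip_force: 0.0
```

Call:
send_rows --motion '[{"claw":1,"slide":[0,0,0],"delta_rot":[0,0,0]},{"claw":1,"slide":[0,0,0],"delta_rot":[0,0,0]},{"claw":1,"slide":[0,0,0],"delta_rot":[0,0,0]}]'

```text
time: 14.8
position: [0.5, 0.3015, 0.2005]
tool_rot: [-2.372, -2.059, 0.005]
ft_force: [0.8, -0.1, -0.0]
grip_width: 1.0
grip_force: 0.0
```

```bash
python3 -c "
from h import *
for f,cam,z in(('w5','wrist',.116),('side5','side',.113),('scene5','scene',.113)):
  w=grab(cam,f);hsv=cv2.cvtColor(w['color'],cv2.COLOR_BGR2HSV)
  m=(((hsv[...,0]<6)|(hsv[...,0]>172))&(hsv[...,1]>150)&(hsv[...,2]>60)).astype(np.uint8)
  for c in cv2.findContours(m,cv2.RETR_EXTERNAL,cv2.CHAIN_APPROX_NONE)[0]:
    if len(c)>30: (u,v),r=cv2.minEnclosingCircle(c); print(f,round(u),round(v),round(r,1),ray(w,u,v,z))
to(.501,.302,.2,-.141)"
```

```text
w5 325 334 21.0 [0.488 0.185 0.116]
w5 324 306 13.0 [0.4912 0.2147 0.116 ]
w5 324 277 25.0 [0.4952 0.2433 0.116 ]
w5 323 205 30.0 [0.5032 0.3068 0.116 ]
side5 267 287 10.9 [0.4983 0.3079 0.113 ]
side5 311 241 10.1 [0.482  0.1647 0.113 ]
side5 272 169 5.6 [0.6865 0.0347 0.113 ]
side5 328 168 10.1 [ 0.5638 -0.0449  0.113 ]
side5 390 27 12.5 [ 0.7476 -0.793   0.113 ]
scene5 590 263 23.6 [ 0.7611 -0.6346  0.113 ]
scene5 339 201 10.7 [ 0.5598 -0.0799  0.113 ]
scene5 247 177 8.3 [0.4781 0.1554 0.113 ]
scene5 229 163 8.5 [0.4866 0.2267 0.113 ]
scene5 212 150 8.3 [0.494  0.2965 0.113 ]
scene5 132 128 11.3 [0.4189 0.538  0.113 ]
scene5 8 17 8.1 [0.522  1.3365 0.113 ]
t 14.95 pos [0.5003 0.3016 0.201 ] slide [0.5 0.6 1. ] rot [-0.002  0.002  0.   ] j7 -0.68 F [-0.9 -0.1 -0.6] w 0.997 gf 0.0
```

View pics/side5.png

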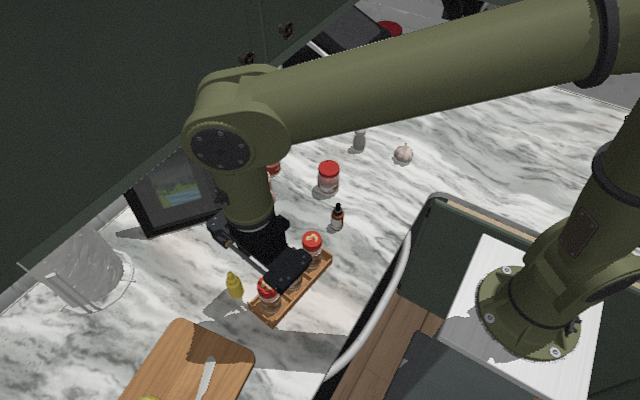

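The side view shows the jar in the last slot at (267,290) and the dropper bottle upright on the worktop at (338,218). The three caps in the scene view are evenly spaced 71 mm apart, so I'm handing in.

```bash
python3 -c "
from bench import ctrl
print(ctrl.close_job())"
```

```text
the job is handed in; nothing more can be done
None
```

The dropper bottle stands upright on the bare worktop and the loose spice jar stands in the last rack compartment; the job was handed in at about 15 s, and the hand-in returned no verdict.

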